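# Check the gearbox with the gauge rod

## Robot

A 6-joint arm with a two-finger parallel gripper is mounted at the origin on the work surface. World frame = base frame: x ahead of the robot, y to its left, z up, the work surface at z = 0. Lengths are in mm, angles in degrees, forces in N, time in s.
With the tool pointing down it reaches from about 325 to 925 mm from the base axis. Payload 3.1 kg.
Tool frame: the origin (TCP) lies at the very end of the fingers, on their centre line; the grasp point (between the pads) lies grasp_offset behind it (grasp_offset is the distance from the TCP to the grasp point, in mm); z points along the fingers, x is the direction in which the jaws open and shut, and the axes are right-handed (so a half turn about z gives the same grasp; the last joint's range is limited). The gripper opens to 85 mm and grips with 20 to 120 N. Pads are 22 mm wide; open, the fingers measure 114 mm over their backs; the gripper's body (76 mm by 85 mm) begins 54 mm behind the grasp point. The pads swing forward as they close: fully open they stand 13 mm farther back than shut.
Start: joints at [57.456, 12.427, 92.441, -0, 75.132, -6.429], TCP at [275.097, 561.214, 231.3] pointing down, gripper open.
Joint ranges: [-157.48, 157.48], [-44.54, 120.13], [17.64, 146.25], [-64.5, 244.5], [7.68, 150.69], [-147.95, 147.95]. Speed limits (degrees/s): [159.86, 159.86, 180, 180, 180, 180].

## Interface

Orientations are given as [roll, pitch, yaw] about the fixed x, y, z axes, in that order (R = Rz(yaw) Ry(pitch) Rx(roll)).
In Python, from station import * gives the robot as it stands. Calls block until the motion is done:
- goto(position, orientation): joint-space move of the TCP to a pose.
- move_l(position, attitude=None, speed=150): straight line of the TCP; attitude=None keeps the orientation; speed is the mean speed in mm/s.
- move_j(angles): joint-space move.
- grip(opening, squeeze=None): finger opening in mm; squeeze is the grip in N (None keeps the last); returns when the fingers have stopped.
- wait(seconds).
- solve_ik(position, orientation): joint angles nearest the present ones, or None.
- get_obs(): the state.
- get_image(name): name is "scene" or "top"; returns the picture (420x560x3 uint8, red, green, blue); there is no depth.
- get_calibration(name): a dict with "fx", "fy", "cx", "cy" (pixels), "R" (3x3) and "t" (3): a world point X has camera coordinates R X + t. Camera axes: x right, y down, z forward; pixel columns grow to the right and rows downward; lengths in mm; the calibration is good to about 2 mm. A picture is of the moment at which its call begins. get_calibration takes no time and is no camera call.
A pose or a line that the arm cannot do raises Unreachable and nothing moves.
- sign_off(): hands the job in, once; it reports no verdict.
Trained networks look in the newest picture that a camera, given by its name, has taken for a name from the list of things; names that differ only in an ending like _2 or _b are one class to them, and where a whole thing is asked for, a point or a joint stands for the part that bears it (a point fixed in the world has none). Each returns a list of dicts, best first, with "score" (0 to 1); they miss things now and then, are a little off and sometimes report something else, mostly with a low value. They report only what shows in the picture. A call takes as long as a camera call. They do not tell look-alikes from the thing itself.
- spot_in(name, camera): "extent" ([centre column, centre row, width, height] in pixels, round what is visible of it).
- regions_of(name, camera): "region" (420x560 bool, what is visible of it) and "extent" ([centre column, centre row, width, height] in pixels, round what is visible of it).
The state is a dict: "t": time; "joint_pos": joint angles; "qvel": joint speeds; "effort": joint torques, N m; "tcp_pos": TCP position; "ee_rot": TCP orientation; "wrist_force": force on the tool from outside, world axes, zero at the start; "moment": the same for the moment, N m; "grip_width": finger opening in mm.
Only numpy, scipy, OpenCV 4.12 (cv2) and the standard library are available. Lean on these libraries where they do the work, as an engineer would, in place of code of your own. Each camera call takes 0.05 s, during which the arm holds its last target.

## Task

Pull the steel gauge rod (the one with a collar) out of its cup, push it down the gearbox's guide tube until its collar stops on the tube's mouth, then draw it right out again and present it for reading: level, with its tip over the round drip pan and the whole rod at least 10 cm above the bench. Finish while still holding it there in the gripper, steady and touching nothing else, and leave everything else on the bench where it stands.

Things in the scene. Friction and masses are not known exactly. Their poses are not given: they have to be found in the camera images.
- gauge_grip (a point): centre of the gauge rod's plain round steel handle, 18 mm thick, 56 mm long (28 mm either way). The gauge is one straight round piece: handle, below it the collar, below that the bare rod. z axis from tip to handle. This point is 40 mm above the collar's underside, 150 mm from the tip. At the start the rod is upright in its cup, handle above
- gauge_collar (a point): centre of the underside of the gauge's collar; z axis from tip to handle
- gauge_tip (a point): lower end of the gauge rod, 110 mm below the collar's underside; z axis from tip to handle
- gauge: the whole gauge rod (about 120 g); origin at the centre of the collar's underside, z axis from tip to handle. Collar 28 mm across, 8 mm thick; rod 8 mm thick, 110 mm long, two dark reading rings near the tip. The collar rests on the cup's rim at the start
- gauge_cup: fixed upright white steel cup holding the gauge rod, 60 mm across (72 mm at the foot), 120 mm high, its cap has a 13 mm hole in the centre; origin at the centre of its underside
- tube_mouth (a point): centre of the top of the gearbox's guide tube, 140 mm above the bench, z up. The tube is fixed, upright, 20 mm thick, bore 13 mm, open down to the bench; its mouth flares over the top 12 mm to 24 mm inside, 32 mm outside. With the rod fully in, the collar sits on the mouth's rim, its underside level with this point
- gearbox: fixed aluminium gearbox housing with the guide tube; origin on the tube's axis at bench level. The housing is 200 x 200 mm and reaches from 30 to 230 mm along its x axis and from 20 to -180 mm along its y axis; 97 mm high, a round cover to 107 mm and a shaft stub to 129 mm at x 140 mm, y -85 mm
- pan: fixed round shallow steel drip pan, 160 mm across, 18 mm high; origin at the centre of its underside
- driver: screwdriver standing in the other, identical cup: dark wooden handle 26 mm thick and 58 mm long, no collar. Origin at the handle's lower end (120 mm up). Leave alone
- piston: bystander: aluminium piston, 60 mm across, 56 mm high, origin at its underside
- pin: bystander: steel tube standing upright, 20 mm across, 50 mm high, origin at its underside
- spacer: bystander: brass hexagonal spacer standing upright, 32 mm across, 70 mm high, origin at its underside
- tape: bystander: roll of tape, 52 mm across, 18 mm high, origin at its underside
- wrench: bystander: steel spanner lying flat, 180 mm long, origin at its underside
Mind the look-alikes: they are no part of the job. Leave any purple look-alike of the gauge alone.

How it is judged:
By the outcome, as a careful person would: the job done as asked, in the order asked, and still so for the second after the job is handed in, while the arm keeps its last pose, push and grip.
It also fails if it takes over 54 s, if anything falls off the work surface, if the arm or the gripper's body presses on something with over 40 N, if the wrist force passes 120 N, or if a joint passes its speed limit or range.

## Working session

There is one attempt and no reset: what is moved stays moved. The work goes in short steps, each a Python script; the robot and the scene stay as the last script left them, time stands still between calls to the robot, and variables do not carry over. Pictures are saved under pics/ and viewed, and the job is handed in when it is done.

```bash
ls; mkdir -p pics; python3 - <<'E'
from station import *
import cv2,json
for n in ("scene","top"):
    im=get_image(n); cv2.imwrite(f"pics/{n}0.png",im[:,:,::-1])
    c=get_calibration(n); print(n,c)
o=get_obs();print(o)
E
```

```text
pics
scene {'fx': 538.5429105136352, 'fy': 538.5429105136352, 'cx': 275.96537807356214, 'cy': 201.4155112180703, 'R': array([[-0.66178446,  0.74961078, -0.01118073],
       [ 0.46204259,  0.39607314, -0.79350029],
       [-0.59038798, -0.53029213, -0.60846716]]), 't': array([ 369.35652165, -153.33198062, 1478.09421453])}
top {'fx': 420.98789237940304, 'fy': 420.98789237940304, 'cx': 281.77913987792965, 'cy': 206.32388233527104, 'R': array([[ 0.01517704, -0.99983336,  0.01014462],
       [-0.98997564, -0.01645069, -0.14027687],
       [ 0.14042038, -0.00791394, -0.99006034]]), 't': array([  8.85026469, 559.37256298, 815.86085991])}
{'t': 0.1, 'joint_pos': array([ 5.74560104e+01,  1.24771326e+01,  9.25198738e+01, -1.38535845e-03,
        7.51300413e+01, -6.42937473e+00]), 'qvel': array([ 0.00358004, -0.10495643, -0.24920413,  0.03592477, -0.01385093,
       -0.063744  ]), 'effort': array([-5.09792480e-04, -3.98072147e+01, -3.04972208e+01, -1.35839737e-04,
        4.21947887e-03, -1.16917974e-06]), 'tcp_pos': array([274.70508919, 560.58204913, 230.0425988 ]), 'ee_rot': array([-1.79987103e+02,  1.26398440e-01,  6.38857564e+01]), 'wrist_force': array([-0.80434012, -0.61942966, -0.65808941]), 'moment': array([-0.0936629 ,  0.01353149, -0.02589488]), 'grip_width': 85.38246940541956}
```

View pics/scene0.png

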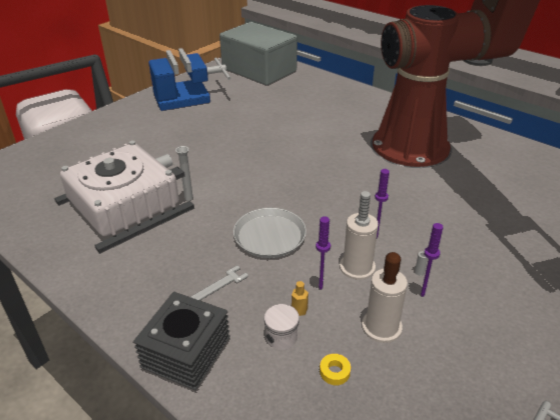

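View pics/top0.png

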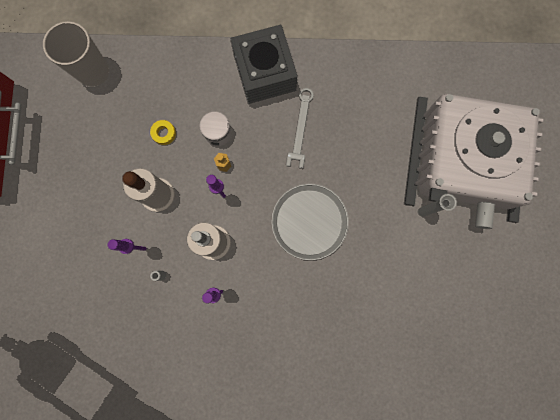

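```bash
python3 - <<'E'
from station import *
import station
import cv2,numpy as np,pickle
print([n for n in dir(station) if not n.startswith('__')])
try: print(grasp_offset)
except Exception as e: print(e)
out={}
for n in ("scene","top"):
    im=get_image(n)
    for nm in ("gauge","gauge_cup","gearbox","tube_mouth","pan","driver","gauge_tip","gauge_collar"):
        r=regions_of(nm,n) 
        print(n,nm,[(round(d['score'],2),np.round(d['extent'],1).tolist(),int(d['region'].sum())) for d in r])
        out[n,nm]=r
    out[n]=im
pickle.dump(out,open('seg.pkl','wb'))
s,t=out['scene'],out['top']
def crop(im,x,y,w,h,f):return cv2.resize(im[y:y+h,x:x+w],None,fx=f,fy=f,interpolation=cv2.INTER_CUBIC)
cv2.imwrite('pics/c1.png',crop(s,300,150,160,200,3)[:,:,::-1])
cv2.imwrite('pics/c2.png',crop(t,90,100,180,220,3)[:,:,::-1][:600])
cv2.imwrite('pics/c3.png',np.hstack([crop(s,50,120,160,130,2.5),crop(t,390,80,160,130,2.5)])[:,:,::-1])
C=[-get_calibration(n)['R'].T@get_calibration(n)['t'] for n in ("scene","top")];print(C)
print(get_obs()['t'])
E
```

```text
['Unreachable', 'get_calibration', 'get_image', 'get_obs', 'goto', 'grasp_offset', 'grip', 'move_j', 'move_l', 'regions_of', 'sign_off', 'solve_ik', 'spot_in', 'wait']
18.700000000000003
scene gauge [(0.85, [321.7, 251.8, 15.4, 76.0], 495), (0.8, [361.9, 211.8, 17.8, 34.3], 391), (0.76, [431.7, 259.6, 19.0, 75.5], 576), (0.68, [380.2, 203.9, 15.0, 71.0], 449), (0.33, [280.9, 327.6, 41.2, 43.3], 1261)]
scene gauge_cup [(0.69, [359.9, 248.4, 38.2, 69.5], 1907)]
scene gearbox [(0.6, [124.6, 197.5, 140.1, 113.2], 9023)]
scene tube_mouth [(0.81, [124.0, 199.1, 134.2, 108.5], 8798)]
scene pan [(0.91, [271.6, 232.8, 75.0, 51.5], 2803), (0.51, [419.6, 264.4, 13.1, 22.6], 215)]
scene driver [(0.82, [390.7, 266.6, 22.4, 32.5], 472)]
scene gauge_tip [(0.95, [431.1, 260.2, 23.1, 71.6], 654), (0.67, [381.1, 202.3, 9.9, 66.6], 428), (0.63, [320.9, 254.1, 13.5, 71.5], 531), (0.56, [361.3, 207.2, 15.2, 35.4], 361)]
scene gauge_collar [(0.97, [380.5, 195.9, 12.0, 51.6], 425), (0.78, [321.8, 250.8, 13.2, 73.8], 603), (0.72, [361.5, 210.4, 16.3, 31.9], 312), (0.71, [430.9, 260.3, 24.7, 72.4], 660)]
top
[... 219 characters left out ...]
 901)]
top gearbox [(0.97, [472.4, 161.3, 137.3, 137.0], 13744)]
top tube_mouth [(0.69, [475.2, 160.7, 140.2, 132.9], 13951)]
top pan [(0.76, [307.5, 221.4, 74.0, 72.7], 4482)]
top driver [(0.58, [133.8, 180.1, 20.0, 22.9], 268)]
top gauge_tip [(0.88, [126.8, 245.6, 36.1, 17.8], 328), (0.84, [212.1, 185.9, 18.9, 26.2], 267), (0.74, [212.4, 296.6, 18.8, 14.5], 192), (0.47, [198.6, 238.2, 21.7, 10.7], 234)]
top gauge_collar [(0.79, [200.8, 239.4, 19.3, 14.5], 232), (0.71, [216.9, 185.8, 22.5, 20.0], 272), (0.63, [124.2, 247.5, 39.7, 16.4], 395), (0.47, [210.8, 298.4, 21.7, 15.2], 267)]
[array([1187.92937433,  567.67878318,  781.83249109]), array([439.06739662,  24.50752668, 886.12873585])]
1.0
```

View pics/c1.png

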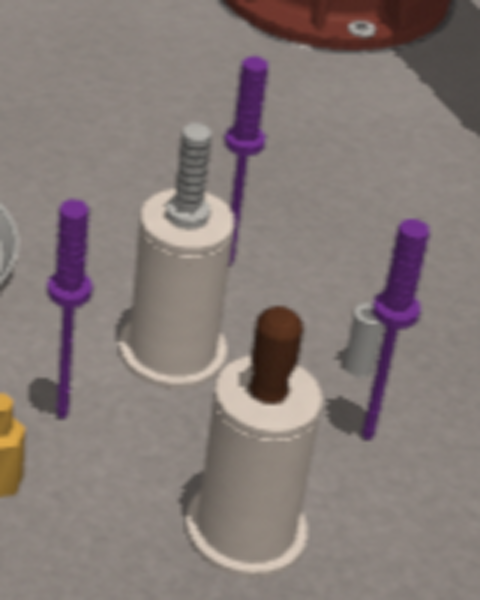

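View pics/c2.png

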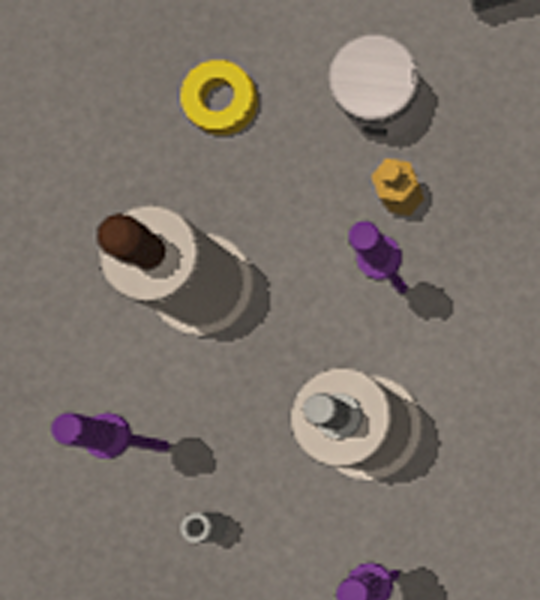

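View pics/c3.png

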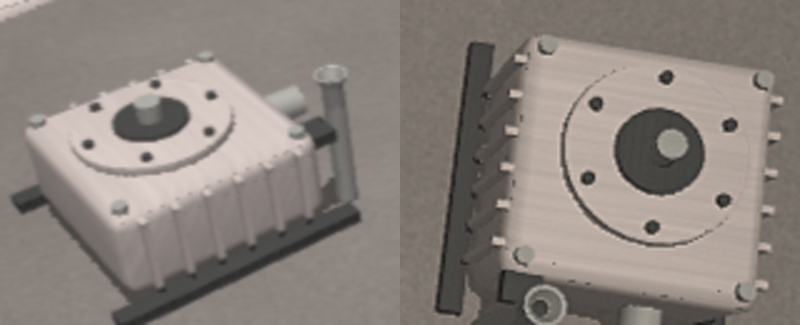

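```bash
cat > h.py <<'E'
from station import *
import numpy as np, cv2
from scipy.optimize import least_squares
K={n:get_calibration(n) for n in ("scene","top")}
def proj(n,X):
    c=K[n]; p=np.atleast_2d(X)@c['R'].T+c['t']
    return np.c_[c['fx']*p[:,0]/p[:,2]+c['cx'],c['fy']*p[:,1]/p[:,2]+c['cy']]
def onz(n,px,z):
    c=K[n]; d=c['R'].T@np.array([(px[0]-c['cx'])/c['fx'],(px[1]-c['cy'])/c['fy'],1]); C=-c['R'].T@c['t']
    return C+d*(z-C[2])/d[2]
def tri(ps,pt,z=None):
    f=lambda X:np.r_[proj("scene",X)[0]-ps,proj("top",X)[0]-pt, [] if z is None else (X[2]-z)/2]
    r=least_squares(f,[600,0,100]);return r.x,r.fun
def save(im,name,box=None,f=1):
    if box: x,y,w,h=box; im=im[y:y+h,x:x+w]
    cv2.imwrite('pics/'+name,cv2.resize(im,None,fx=f,fy=f,interpolation=cv2.INTER_CUBIC)[:,:,::-1])
E
python3 - <<'E'
from h import *
for nm,ps,pt,z in [("handle top",(365.5,193.3),(196.7,236.5),188),("cap",(362.3,222),(203.7,239),120),("mouth",(182.3,149.3),(448,202),140),("p1",(324,219),(212.5,180),178),("p2",(384.5,171),(207,298),178),("p3",(437,226),(113,243),178),("drivercap",(389.5,281),(140,184),120)]:
    print(nm,*[np.round(a,1) for a in tri(ps,pt)],np.round(tri(ps,pt,z)[0],1),np.round(onz("scene",ps,z),1),np.round(onz("top",pt,z),1))
print(onz("scene",(270,234),10),onz("top",(310,222),10))
print(onz("scene",(331,73),10))
E
```

```text
handle top [485.4 159.  187.6] [ 0. -0.  0. -0.] [485.4 159.  187.8] [485.9 159.2 188. ] [485.3 158.9 188. ]
cap [485.6 159.2 119.2] [ 0.1 -0.   0.1 -0. ] [485.7 159.2 119.7] [486.6 159.6 120. ] [485.5 159.2 120. ]
mouth [ 557.6 -280.4  139.6] [-0.2 -0.1 -0.1  0.1] [ 557.6 -280.3  139.9] [ 557.9 -279.2  140. ] [ 557.7 -280.5  140. ]
p1 [583.4 138.3 176.3] [ 0.  0.  0. -0.] [583.5 138.4 177.2] [585.1 139.5 178. ] [583.  138.1 178. ]
p2 [385.5 139.1 176.9] [ 0.6 -0.   0.4 -0.2] [385.7 139.1 177.6] [387.8 139.2 178. ] [385.1 139.6 178. ]
p3 [473.1 299.6 178.3] [ 0.2 -0.   0.2 -0.1] [473.  299.6 178.1] [473.1 299.3 178. ] [472.9 300.  178. ]
drivercap [585.1 281.5 118.2] [-0.2  0.  -0.2  0.1] [585.3 281.5 119.2] [586.5 282.5 120. ] [585.  280.7 120. ]
[535.16350332 -37.4962189   10.        ] [531.18525104 -42.04328512  10.        ]
[-222.43019969 -438.66332326   10.        ]
```

```bash
python3 - <<'E'
from h import *
from scipy.spatial.transform import Rotation as R
for p,y in [((485.6,159.1,141),18),((485.6,159.1,341),18),((557.7,-280.2,340),-27),((557.7,-280.2,155),-27)]:
    print(p,solve_ik(p,[180,0,y]))
tip=np.array([533,-40.])
for z in (200,260,320):
  for psi in range(-180,180,15):
    d=np.array([np.cos(np.radians(psi)),np.sin(np.radians(psi)),0])
    for s in (0,90,180,270):
        # tool z=d ; x = down rotated about d by s
        Z=d;X=R.from_rotvec(np.radians(s)*d).apply([0,0,1.]);Y=np.cross(Z,X)
        M=R.from_matrix(np.c_[X,Y,Z]); e=M.as_euler('xyz',degrees=True)
        q=solve_ik([*(tip-131*d[:2]),z],e.tolist())
        if q is not None: print(z,psi,s,np.round(e,1),np.round(q,1))
E
```

```text
(485.6, 159.1, 141) [ 1.02671477e+01  4.21825884e+00  1.12084617e+02 -2.54444375e-14
  6.36971241e+01 -7.73285226e+00]
(485.6, 159.1, 341) [ 1.02671477e+01 -5.77143521e+00  9.98692691e+01 -2.54444375e-14
  8.59021661e+01 -7.73285226e+00]
(557.7, -280.2, 340) [-3.31154944e+01  8.60202744e+00  8.53080811e+01 -2.54444375e-14
  8.60898914e+01 -6.11549440e+00]
(557.7, -280.2, 155) [-3.31154944e+01  1.64607690e+01  9.61118560e+01 -2.54444375e-14
  6.74273750e+01 -6.11549440e+00]
200 -150 0 [ 30. -90.   0.] [  6.7  69.3  41.5 -50.5 149.2 133.8]
200 -150 90 [-90.   0. 120.] [   6.7   69.3   41.5  -50.5  149.2 -136.2]
200 -150 180 [150.  90.   0.] [  6.7  69.3  41.5 -50.5 149.2 -46.2]
200 -150 270 [ 90.   0. -60.] [  6.7  69.3  41.5 -50.5 149.2  43.8]
200 -135 0 [ 45. -90.   0.] [ 13.1  63.1  52.9 -54.8 139.7 132.7]
200 -135 90 [-90.   0. 135.] [  13.1   63.1   52.9  -54.8  139.7 -137.3]
200 -135 180 [135.  90.   0.] [ 13.1  63.1  52.9 -54.8 139.7 -47.3]
200 -135 270 [ 90.   0. -45.] [ 13.1  63.1  52.9 -54.8 139.7  42.7]
200 -120 0 [ 60. -90.   0.] [ 19.3  56.4  65.4 -58.5 130.1 133.6]
200 -1
[... 6289 characters left out ...]
0.5 128.9 138. ]
320 105 0 [-75. -90.   0.] [ -40.6   44.1   72.    57.3  137.8 -130.9]
320 105 90 [-90.  -0.  15.] [-40.6  44.1  72.   57.3 137.8 -40.9]
320 105 180 [-105.   90.    0.] [-40.6  44.1  72.   57.3 137.8  49.1]
320 105 270 [  90.    0. -165.] [-40.6  44.1  72.   57.3 137.8 139.1]
320 120 0 [-60. -90.   0.] [ -33.7   51.7   59.2   54.2  146.9 -130.7]
320 120 90 [-90.   0.  30.] [-33.7  51.7  59.2  54.2 146.9 -40.7]
320 120 180 [-120.   90.    0.] [-33.7  51.7  59.2  54.2 146.9  49.3]
320 120 270 [  90.    0. -150.] [-33.7  51.7  59.2  54.2 146.9 139.3]<sys>:0: UserWarning: Gimbal lock detected. Setting third angle to zero since it is not possible to uniquely determine all angles.
```

```bash
python3 - <<'E'
from h import *
grip(48,30)
goto([485.6,159.1,270],[180,0,18]); o=get_obs(); print(o['t'],o['tcp_pos'],o['ee_rot'],o['grip_width'])
move_l([485.6,159.1,143],speed=90); o=get_obs(); print(o['t'],o['tcp_pos'],o['ee_rot'],o['wrist_force'],o['grip_width'])
save(get_image('scene'),'g1.png',(290,110,150,180),3)
save(get_image('top'),'g1t.png',(120,160,180,140),3)
E
```

```text
3.125 [485.44163349 159.86979604 269.94240833] [-1.79973521e+02 -1.72026365e-05  1.80686136e+01] 47.66179153913509
4.6833 [486.2350011  159.24983477 143.77951411] [ 1.79988416e+02 -8.84983965e-02  1.80040466e+01] [-0.44488     0.52816108  0.04010531] 47.665890335929866
```

View pics/g1.png

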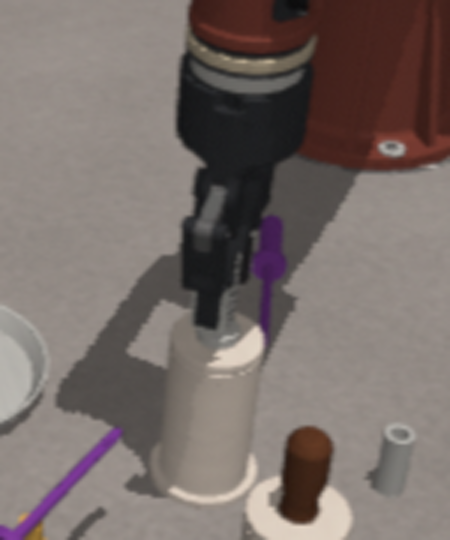

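View pics/g1t.png

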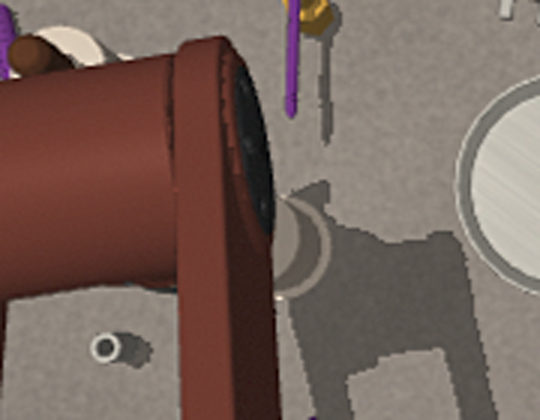

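```bash
python3 - <<'E'
from h import *
s=get_image('scene');t=get_image('top')
save(s,'f1.png');save(t,'f1t.png')
print(get_obs()['t'])
E
```

```text
4.8833
```

View pics/f1.png

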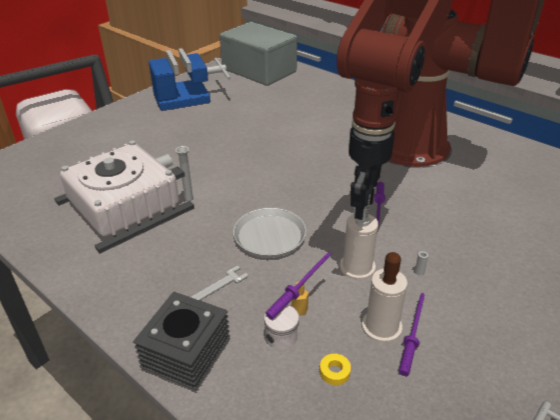

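View pics/f1t.png

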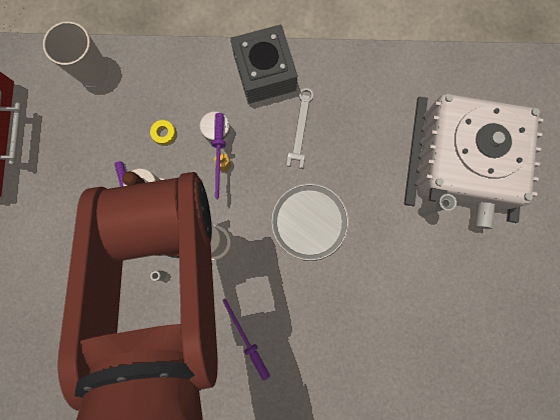

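All three free-standing purple rods have toppled: one lies at scene (412,335), one leans on the spacer and piston at (298,285), and one lies behind the cup. The arm was never near two of them and no force registered, so I think they fell by themselves. The gauge is still between the fingers at (362,200), so I'll carry on.

```bash
python3 - <<'E'
from h import *
print(grip(10,80)); o=get_obs(); print(o['t'],o['tcp_pos'],o['wrist_force'],o['grip_width'])
p=o['tcp_pos']
move_l([485.6,159.1,345],speed=110); o=get_obs(); print(o['t'],o['tcp_pos'],o['ee_rot'],o['wrist_force'],o['moment'],o['grip_width'])
s=get_image('scene');t=get_image('top')
save(s,'l1.png',(290,60,170,200),3);save(t,'l1t.png')
E
```

```text
False
5.275 [485.82562479 159.13692207 143.26817421] [-0.03936793  0.87191227  1.13325066] 16.114145731762115
7.2583 [485.22505454 159.02924822 344.0779599 ] [-1.79986702e+02  9.54304823e-02  1.79983933e+01] [ 0.47606108 -0.80016801 -2.57463763] [-0.04308577  0.02951633 -0.03438986] 16.046570856584136
```

View pics/l1.png

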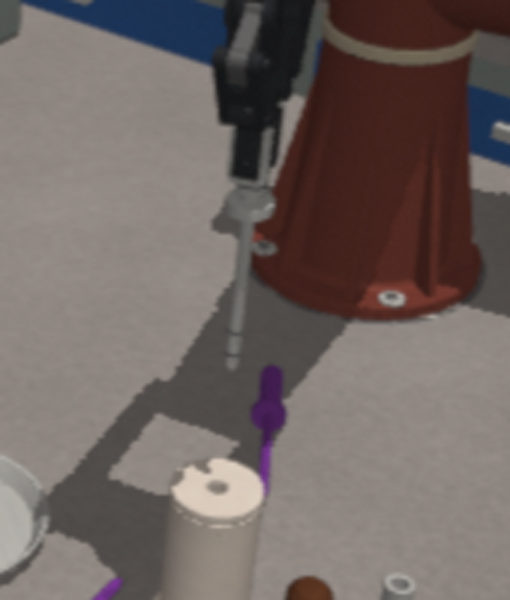

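View pics/l1t.png

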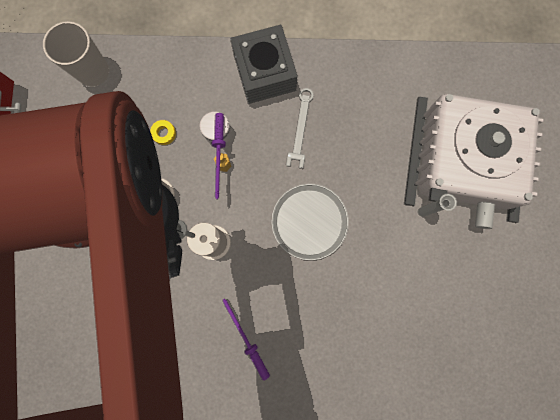

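```bash
python3 - <<'E'
from h import *
b=[485.2,159.0]
print(proj('scene',[[*b,210.8],[*b,320.8]]),proj('top',[[*b,210.8],[*b,320.8]]))
t=get_image('top')
save(t,'l2t.png',(150,200,100,80),6)
s=get_image('scene');save(s,'l2.png',(350,100,45,90),6.5)
E
```

```text
[[366.77524677 183.01967144]
 [372.712685   130.13439714]] [[193.94967229 235.58584198]
 [177.85507727 229.73010323]]
```

View pics/l2t.png

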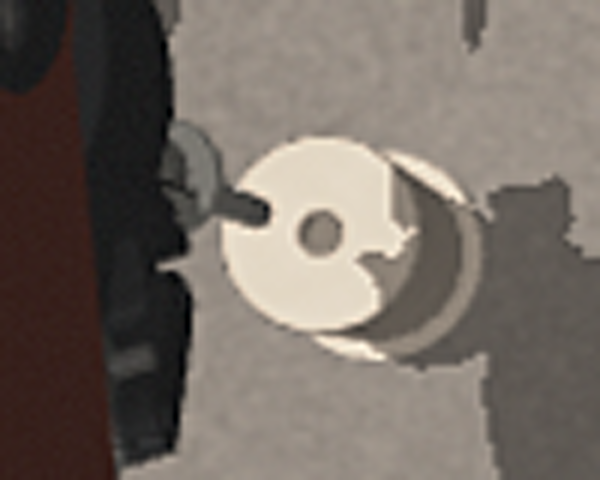

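View pics/l2.png

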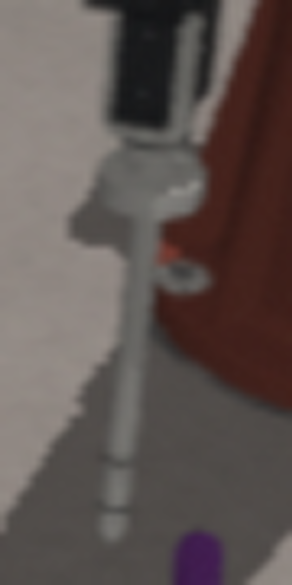

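```bash
python3 - <<'E'
from h import *
goto([557.7,-280.2,345],[180,0,-27]); wait(0.2)
move_l([557.7,-280.2,290],speed=110); wait(0.2); o=get_obs(); print(o['t'],o['tcp_pos'],o['ee_rot'],o['wrist_force'])
s=get_image('scene');t=get_image('top')
save(s,'m1.png',(130,60,110,150),4);save(t,'m1t.png',(390,130,120,120),5)
z=o['tcp_pos'][2]-133.3; b=o['tcp_pos'][:2]
for n in('scene','top'): print(proj(n,[[*b,z],[*b,z+110],[557.7,-280.2,140]]))
E
```

```text
10.1417 [ 558.29573186 -280.62430303  291.44434289] [ 1.79983727e+02 -1.40969328e-01 -2.70017840e+01] [ 0.70447605 -0.6662803  -1.02585409]
[[180.79903505 142.22369349]
 [174.59877316  97.28341064]
 [182.08226436 149.11752087]]
[[452.19031725 200.12538376]
 [482.34678409 188.76071284]
 [447.82715018 202.00938845]]
```

View pics/m1.png

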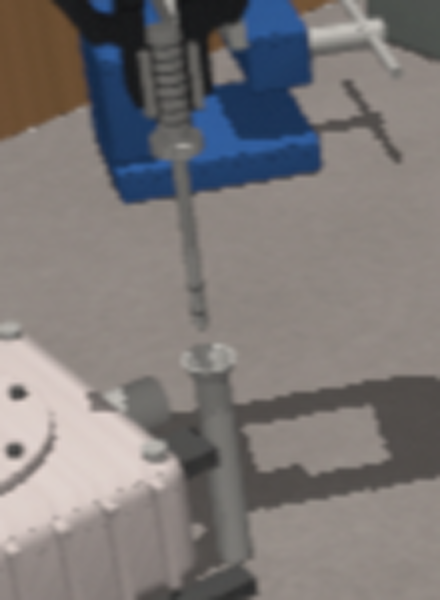

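View pics/m1t.png

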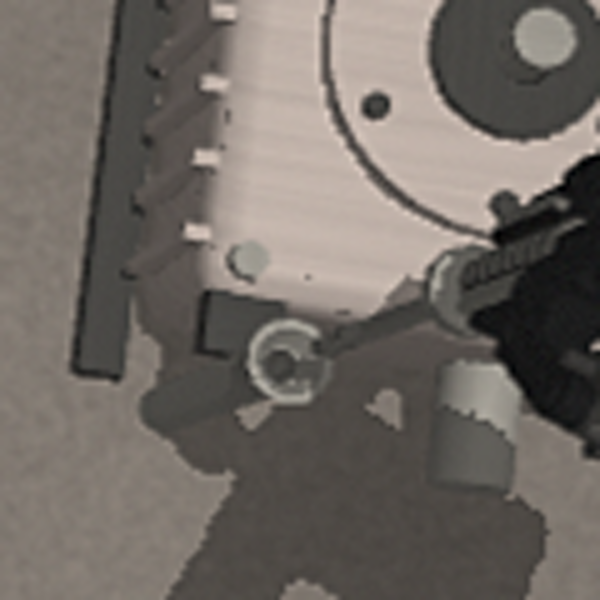

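```bash
python3 - <<'E'
from h import *
x,y=557.3,-279.0
move_l([x,y,250],speed=50)
def r():
    o=get_obs(); print(round(o['t'],2),np.round(o['tcp_pos'],1),np.round(o['wrist_force'],1),np.round(o['moment'],2)); return o
r()
save(get_image('scene'),'i1.png',(130,60,110,150),4);save(get_image('top'),'i1t.png',(390,130,120,120),5)
E
```

```text
11.19 [ 557.6 -279.2  250.4] [-0.5  0.1 -0.4] [-0.03 -0.01 -0.03]
```

View pics/i1.png

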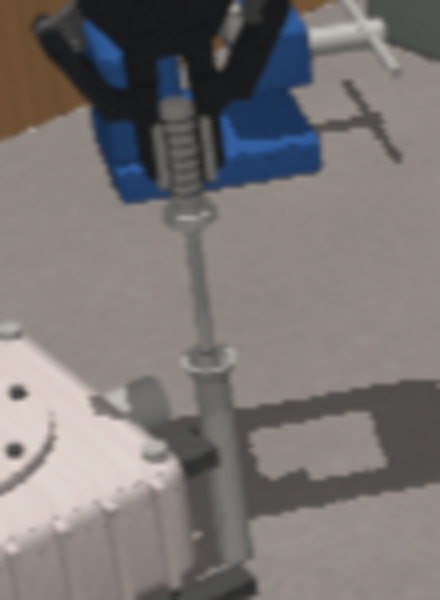

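View pics/i1t.png

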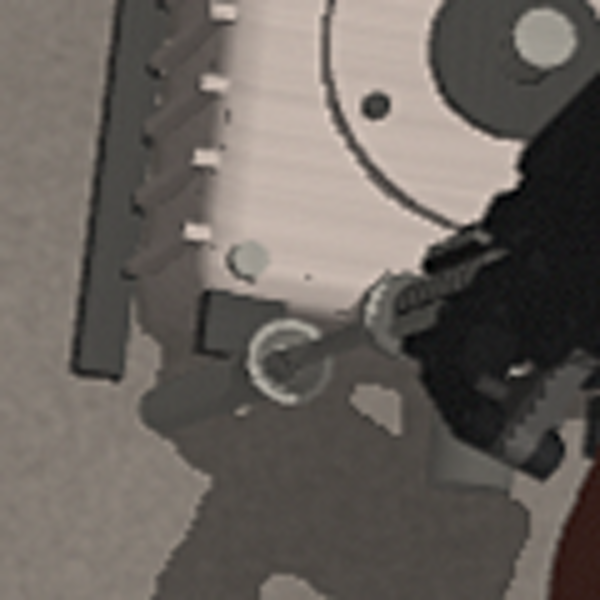

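The rod is in the flare and looks centred, at scene (182,148) and top (447,202), with no side force. I'll push it down with force monitoring.

```bash
python3 - <<'E'
from h import *
x,y=557.3,-279.0
def r():
    o=get_obs(); print(round(o['t'],2),np.round(o['tcp_pos'],1),np.round(o['wrist_force'],1),np.round(o['moment'],2)); return o
for z in (230,205,185,172,168):
    move_l([x,y,z],speed=70); o=r()
    if np.linalg.norm(o['wrist_force'])>15: break
else:
    for z in np.arange(166,156,-1.):
        move_l([x,y,z],speed=20); o=r()
        if o['wrist_force'][2]>12: break
save(get_image('scene'),'i2.png',(130,60,110,150),4);save(get_image('top'),'i2t.png',(390,130,120,120),5)
print(get_obs()['grip_width'])
E
```

```text
11.72 [ 556.7 -278.6  228.7] [ 0.2 -0.6 -1.7] [0.   0.01 0.03]
12.23 [ 556.9 -278.7  204.1] [ 0.1 -0.3 -1.2] [-0.01  0.04 -0.02]
12.67 [ 556.8 -278.6  183.9] [-0.1 -0.4 -1.6] [-0.02 -0.05  0.06]
13.0 [ 556.8 -278.6  171. ] [-0.5  0.1 -1.7] [-0.05 -0.01 -0.  ]
13.25 [ 557.2 -278.9  167.8] [ 0.3  0.7 -0.7] [-0.02 -0.01 -0.02]
13.5 [ 557.3 -279.   165.9] [ 0.6  1.7 -1.6] [ 0.03 -0.02  0.01]
13.75 [ 557.3 -278.9  164.9] [ 0.4 -0.1 -1.5] [-0.03  0.03 -0.08]
14.0 [ 557.2 -279.   163.9] [-0.3  0.1 -1.6] [-0.04 -0.01 -0.03]
14.25 [ 557.5 -279.1  163.3] [-0.   0.1  0.4] [ 0.03 -0.   -0.01]
14.5 [ 557.6 -279.2  163.2] [-1.6  0.6  5.4] [ 0.23  0.45 -0.05]
14.75 [ 557.6 -279.2  163.2] [-2.7  2.2  9.2] [0.41 0.65 0.01]
15.0 [ 557.6 -279.2  163.1] [-5.7  1.9 12. ] [ 0.56  0.95 -0.04]
16.090919911702642
```

View pics/i2.png

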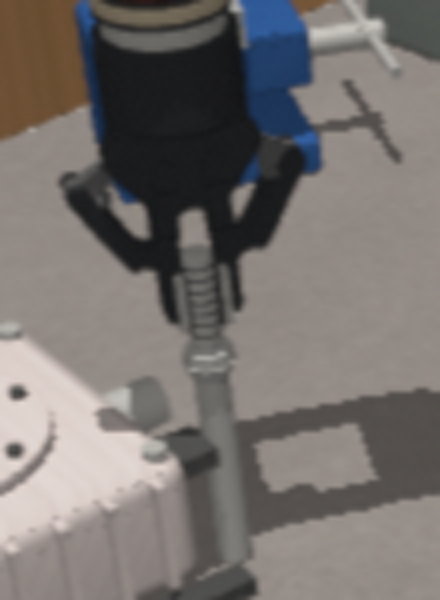

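View pics/i2t.png

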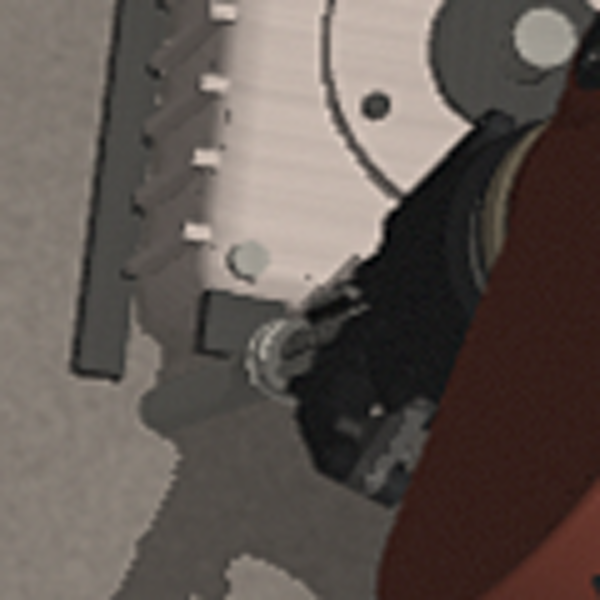

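```bash
python3 - <<'E'
from h import *
def r():
    o=get_obs(); print(round(o['t'],2),np.round(o['tcp_pos'],1),np.round(o['ee_rot'],1),np.round(o['wrist_force'],1),np.round(o['moment'],2),round(o['grip_width'],2)); return o
x,y=557.3,-279.0
move_l([x,y,200],speed=60); r()
move_l([x,y,390],speed=130); r()
save(get_image('scene'),'o1.png')
d=np.array([.5,np.sin(np.pi/3)]); tcp=np.array([533,-40])-133.3*d
for z in (390,360,340,320):
    print(z,np.round(solve_ik([*tcp,z],[-60,90,0]),1) if solve_ik([*tcp,z],[-60,90,0]) is not None else None)
E
```

```text
15.92 [ 557.1 -278.8  199.6] [-180.    0.  -27.] [-0.1  0.3 -3. ] [-0.03  0.04 -0.04] 16.19
17.52 [ 556.9 -278.8  388.6] [-1.8e+02  1.0e-01 -2.7e+01] [ 0.2  0.  -2.6] [-0.    0.   -0.03] 16.31
390 [-60.8  10.4 112.1  72.2 115.6  53.4]
360 [-60.8  13.2 112.8  70.7 114.5  49.8]
340 [-60.8  15.1 113.1  69.7 113.8  47.5]
320 [-60.8  17.2 113.2  68.8 113.   45.2]
```

View pics/o1.png

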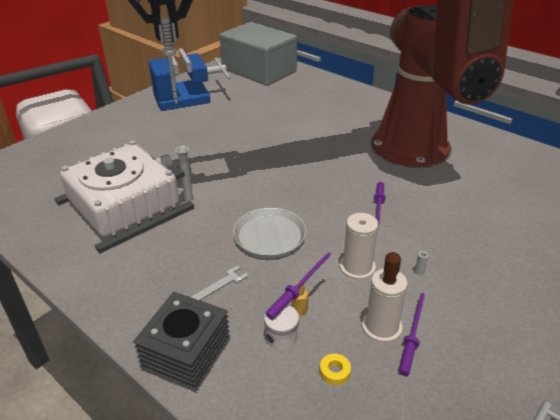

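The rod is fully out of the tube: its tip is at scene (175,100), and the mouth at (182,150) is clear. Next I'll level it.

```bash
python3 - <<'E'
from h import *
def r():
    o=get_obs(); print(round(o['t'],2),np.round(o['tcp_pos'],1),np.round(o['ee_rot'],1),np.round(o['wrist_force'],1),np.round(o['moment'],2),round(o['grip_width'],2)); return o
d=np.array([.5,np.sin(np.pi/3)]); tcp=np.array([533,-40])-133.3*d
goto([*tcp,390],[-60,90,0]); r()
move_l([*tcp,260],speed=100); wait(0.3); o=r()
save(get_image('scene'),'p1.png');save(get_image('top'),'p1t.png')
from scipy.spatial.transform import Rotation as R
zz=R.from_euler('xyz',o['ee_rot'],degrees=True).as_matrix()[:,2]; print(zz)
tip=o['tcp_pos']+133.3*zz; col=o['tcp_pos']+23.3*zz
for n in('scene','top'): print(proj(n,[tip,col]))
E
```

```text
18.73 [ 466.7 -155.7  390.1] [-144.4   89.8  -84.4] [-0.2 -0.4 -0.8] [-0.64  0.39 -0.03] 16.38
20.48 [ 466.4 -155.5  260.3] [-118.2   90.   -58.2] [ 0.1 -0.6 -0.2] [-0.62  0.34 -0.04] 16.03
[ 5.00007616e-01  8.66020940e-01 -3.38342401e-04]
[[267.38859868 133.51020336]
 [251.03242379 107.91914564]]
[[321.42414513 203.55880653]
 [385.3213043  241.1727731 ]]
```

View pics/p1.png

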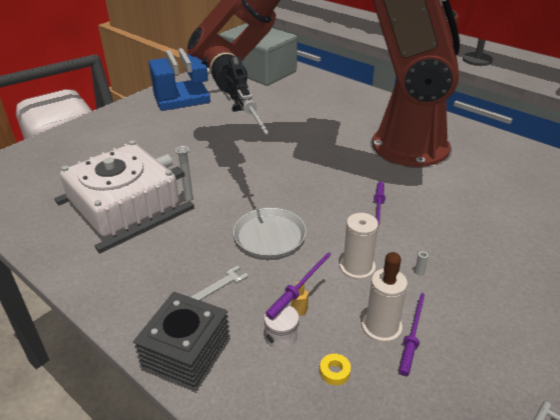

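View pics/p1t.png

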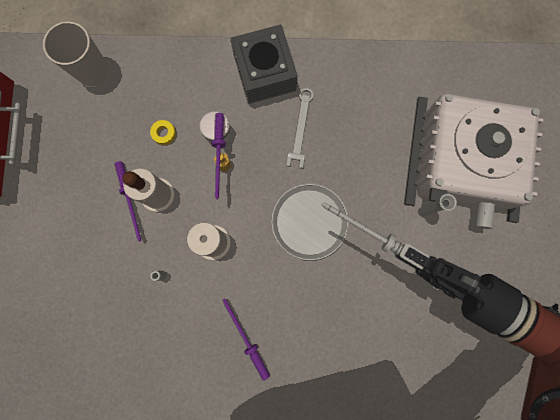

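```bash
python3 - <<'E'
from h import *
save(get_image('scene'),'q1.png',(215,70,75,75),8);save(get_image('top'),'q1t.png',(305,185,120,90),6)
E
```

```text
(no output)
```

View pics/q1.png

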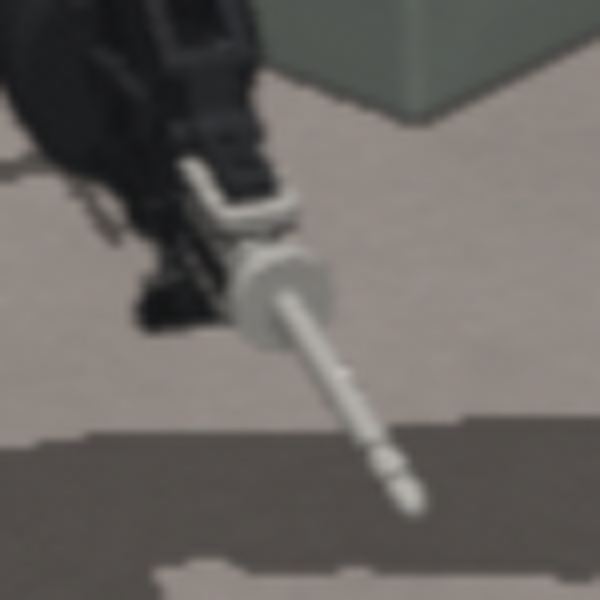

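View pics/q1t.png

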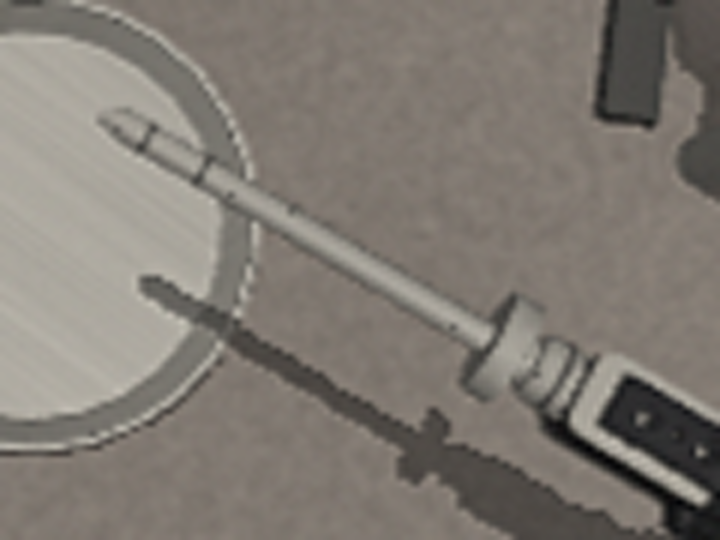

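```bash
python3 - <<'E'
from h import *
a=tri((267.2,133.7),(322,204.8));b=tri((250.6,107.3),(385.5,242.3));print(a,b)
v=b[0]-a[0];print(np.linalg.norm(v),np.degrees(np.arcsin(v[2]/np.linalg.norm(v))))
o=get_obs();print(o['t'],o['qvel'],o['tcp_pos'])
E
```

```text
(array([531.57119145, -41.33638044, 258.59093213]), array([ 0.22979049,  0.04013034,  0.14682688, -0.11035883])) (array([ 476.75623907, -136.01439871,  260.62746144]), array([ 0.61300995,  0.13699067,  0.35570026, -0.27551812]))
109.42007859322335 1.0664520944474911
20.675 [-0.03095214  0.00524028  0.00437863 -0.08938666 -0.05103229 -0.09264039] [ 466.35268154 -155.42848641  260.04450982]
```

```bash
python3 - <<'E'
from h import *
wait(0.5); o=get_obs();print(o['t'],np.abs(o['qvel']).max(),o['grip_width'],o['wrist_force'])
print(sign_off())
E
```

```text
21.175 0.03894426875139664 15.946141383152472 [-0.3718036   0.5798645  -1.72557588]
the job is handed in; nothing more can be done
None
```

I pulled the steel gauge from its cup and pushed it down the guide tube until the collar stopped on the mouth. Then I drew it straight out and handed the job in at 21.2 s, with the rod held level over the pan.

- **Seating:** the collar stopped with the TCP at z = 163.2 mm, where 163.3 mm was predicted, and I pressed on to 12 N.
- **Final pose:** the camera puts the tip at about (532, −41, 259) mm, within about 2 mm of the pan centre I estimated at (533, −40). The rod is level to about 1°, which is the measuring noise. It is steady, still gripped and touching nothing that I could see.
- **Disagreement:** all three purple look-alikes, which stood free on their tips, were found toppled by 4.9 s. One is leaning on the spacer and piston. The arm's path stayed above them, it never came near two of them, and no contact force showed, so I think they fell over by themselves. I can't prove that, because I took no picture between 1 s and 4.6 s. I left them as they lay. The spacer and piston showed no visible shift, but I did not measure them.

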